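# Run a fingertip along the pill organiser to shut its lids

## Task

The seven lids of the white pill organiser stand ajar: starting at the hinge edge of the orange lid, run the fingertips lightly along the row to its other end, in one stroke without leaving the row or lifting well away from it, so that the lids are shut one after another and lie flat. Do not bend any lid far back, press hard, lift the organiser or shove it out of its place, leave everything else undisturbed, and finish clear of it all.

Things in the scene. Friction and masses are not known exactly. Their poses are not given: they have to be found in the camera images.
- organiser: white seven-lid pill organiser, 235 x 44 mm, 29 mm high with lids shut, loose on the counter, about 0.5 kg. Origin: centre of its underside. x: along the row from lid 1 (orange) to lid 7; y: across; z: up. Any yaw. Lids 31 mm long (x), 42 wide, 3 thick, 33 mm pitch, lid 4 centred on the origin; each is hinged on its -x edge, so its +x edge stands up
- first_end (a point): where the row starts: middle of the hinge edge of the orange lid, on its upper face when shut (29 mm above the counter). A fingertip sliding from here towards last_end, at just this height, presses each lid down in turn; sliding the other way would catch under the raised edges
- last_end (a point): where the row ends: middle of the free edge of lid 7, on its upper face when shut (29 mm above the counter)
- lid1 (a joint): lid 1 of the row, the orange one at the start: angle, 0 = shut flat, positive = free edge raised, stop at 1.5 rad; starts 0.3 to 0.65. A weak friction hinge (about 0.006 N m) with no spring or latch: the lid stays where it is left, and a fingertip's light touch shuts it
- lid2 (a joint): lid 2 of the row, light blue: angle, 0 = shut flat, positive = free edge raised, stop at 1.5 rad; starts 0.3 to 0.65. A weak friction hinge (about 0.006 N m) with no spring or latch: the lid stays where it is left, and a fingertip's light touch shuts it
- lid3 (a joint): lid 3 of the row, light blue: angle, 0 = shut flat, positive = free edge raised, stop at 1.5 rad; starts 0.3 to 0.65. A weak friction hinge (about 0.006 N m) with no spring or latch: the lid stays where it is left, and a fingertip's light touch shuts it
- lid4 (a joint): lid 4 of the row, light blue: angle, 0 = shut flat, positive = free edge raised, stop at 1.5 rad; starts 0.3 to 0.65. A weak friction hinge (about 0.006 N m) with no spring or latch: the lid stays where it is left, and a fingertip's light touch shuts it
- lid5 (a joint): lid 5 of the row, light blue: angle, 0 = shut flat, positive = free edge raised, stop at 1.5 rad; starts 0.3 to 0.65. A weak friction hinge (about 0.006 N m) with no spring or latch: the lid stays where it is left, and a fingertip's light touch shuts it
- lid6 (a joint): lid 6 of the row, light blue: angle, 0 = shut flat, positive = free edge raised, stop at 1.5 rad; starts 0.3 to 0.65. A weak friction hinge (about 0.006 N m) with no spring or latch: the lid stays where it is left, and a fingertip's light touch shuts it
- lid7 (a joint): lid 7 of the row, light blue, the last: angle, 0 = shut flat, positive = free edge raised, stop at 1.5 rad; starts 0.3 to 0.65. A weak friction hinge (about 0.006 N m) with no spring or latch: the lid stays where it is left, and a fingertip's light touch shuts it
- vial_a: small amber vial with white cap and paper label, 32 mm across, 62 mm tall; stands about 90 mm to one side of the organiser's middle. Bystander, not to be disturbed; origin at the centre of its underside
- cap: loose white bottle cap, 42 mm across, 14 mm high, lying about 90 mm to the other side of the organiser. Bystander, not to be disturbed; origin at the centre of its underside
- stock_bottle: white stock bottle with blue cap, 84 mm across, 150 mm tall. Bystander, not to be disturbed; origin at the centre of its underside
- vial_b: amber vial with white cap, 38 mm across, 75 mm tall. Bystander, not to be disturbed; origin at the centre of its underside
- spatula: counting spatula, 180 mm long, lying flat. Bystander, not to be disturbed; origin at the centre of its underside
- tray: grey counting tray, 150 x 210 mm, 28 mm high. Bystander, not to be disturbed; origin at the centre of its underside
- cup: small clear dose cup, 48 mm across the rim, 35 mm tall. Bystander, not to be disturbed; origin at the centre of its underside
Mind the look-alikes: they are no part of the job. There is more than one size of the organiser; the job needs the larger.

How it is judged (in metres and radians):
On the way, in this order (a step that is already met when the one before it is completed fails the run):
1. the orange lid is shut (value of joint lid1 below 0.12 rad), for 0.05 s.
2. the stroke has shut lid 4 (value of joint lid4 below 0.12 rad), for 0.05 s.
3. the stroke has shut lid 7, the last (value of joint lid7 below 0.12 rad), for 0.05 s.
At the end, for the whole second after the job is handed in: all seven lids shut to within 0.12 rad (free edge under about 4 mm up), the organiser flat on the counter and at rest within 40 mm of where it stood, every other thing within 20 mm of where it stood (value of joint each of lid1, lid2, lid3, lid4, lid5, lid6, lid7 below 0.12 rad and distance of organiser from where it was at the start of the episode below 0.04 m and angle between organiser's own z axis and vertical below 0.06 rad and height (world z) of organiser below 0.006 m and linear speed of organiser below 0.01 m/s and distance of each of vial_a, cap, stock_bottle, vial_b, spatula, tray, cup from where it was at the start of the episode below 0.02 m); the robot touches nothing.
It fails at once if a lid is shut (under 0.12 rad) while the one before it still stands open (over 0.2 rad): out of order ((value of joint lid1 above 0.2 rad and value of joint lid2 below 0.12 rad) or (value of joint lid2 above 0.2 rad and value of joint lid3 below 0.12 rad) or (value of joint lid3 above 0.2 rad and value of joint lid4 below 0.12 rad) or (value of joint lid4 above 0.2 rad and value of joint lid5 below 0.12 rad) or (value of joint lid5 above 0.2 rad and value of joint lid6 below 0.12 rad) or (value of joint lid6 above 0.2 rad and value of joint lid7 below 0.12 rad)).
It fails at once if between shutting the first and the last lid, the tool centre rises more than 90 mm above the tops of the shut lids or strays more than 60 mm to the side of the row (value of joint lid1 below 0.12 rad and value of joint lid7 above 0.12 rad and (z of the grasp point in the frame of organiser above 0.119 m or y of the grasp point in the frame of organiser above 0.06 m or y of the grasp point in the frame of organiser below -0.06 m)).
It fails at once if a lid is bent back past 1.1 rad, or the fingers press on the organiser with more than 30 N (value of joint any of lid1, lid2, lid3, lid4, lid5, lid6, lid7 above 1.1 rad or contact force between the fingers and organiser above 30 N).
It fails at once if the organiser is lifted 10 mm, tipped 0.2 rad or shoved 40 mm (height (world z) of organiser above 0.01 m or angle between organiser's own z axis and vertical above 0.2 rad or distance of organiser from where it was at the start of the episode above 0.04 m).
It fails at once if another thing is moved more than 20 mm (distance of any of vial_a, cap, stock_bottle, vial_b, spatula, tray, cup from where it was at the start of the episode above 0.02 m).
It also fails if it takes over 48 s, if anything falls off the work surface, if the arm or the gripper's body presses on something with over 40 N, if the wrist force passes 120 N, or if a joint passes its speed limit or range.

## Robot

A 6-joint arm with a two-finger parallel gripper is mounted at the origin on the work surface. World frame = base frame: x ahead of the robot, y to its left, z up, the work surface at z = 0. Lengths are in mm, angles in degrees, forces in N, time in s.
With the tool pointing down it reaches from about 300 to 850 mm from the base axis. Payload 4.2 kg.
Tool frame: the origin (TCP) lies between the finger pads, 19 mm behind the fingertips; this is the grasp point; z points along the fingers, y is the line along which they close (so a half turn about z gives the same grasp; the last joint's range is limited). The gripper opens to 91 mm and grips with 3 to 60 N. Pads are 32 mm wide; open, the fingers measure 118 mm over their backs; the gripper's body (76 mm by 178 mm) begins 60 mm behind the grasp point.
Start: joints at [-78.209, 18.312, 89.639, -0, 72.044, -1.146], TCP at [128.736, -560.418, 232.776] pointing down, gripper open.
Joint ranges: [-177.97, 177.97], [-48.28, 115.42], [12.27, 149.76], [-77.06, 257.06], [2.81, 150.46], [-146.56, 146.56]. Speed limits (degrees/s): [147.25, 147.25, 180, 180, 180, 180].

## Interface

Orientations are given as [roll, pitch, yaw] about the fixed x, y, z axes, in that order (R = Rz(yaw) Ry(pitch) Rx(roll)).
In Python, from workcell import state, grab_frame, camera_model, workorder gives the robot as it stands.
- The arm moves only by the tool carry_out, never from a script. Its argument "commands" is a list of rows, each a list of 7 numbers: the turn, a rotation vector about the tool's x, y, z in degrees, then the shift along the tool's x, y, z in mm, then the opening, from -1 (shut) to 1 (fully open). In form: [[ax, ay, az, dx, dy, dz, hand], ...]. A call has 1 to 20 rows; each row is the pose to reach, as a shift and turn from the pose commanded when the call began, along the tool's axes at that moment; what a row does not reach only later rows make up. A row lasts 1/10 s, in which the tool goes at most 50 mm and 8.59 degrees, less where a joint would pass 70% of its speed; a pose out of reach is approached as far as the arm can. A call with a gripper value outside its range is refused whole. The fingers move at their own pace and stop on an object; "force" is the grip in N (left out, the last holds). Time passes only in rows, so rows that repeat a pose let the fingers close. It gives the time, the measured TCP pose, the force, the opening and the grip force at its end, in the units of the state.
- state(): the state, without advancing time (a new reading comes with each control period).
- grab_frame(name): name is "side" or "top"; returns the picture (480x640x3 uint8, red, green, blue); there is no depth.
- camera_model(name): a dict with "fx", "fy", "cx", "cy" (pixels), "dist" ([k1, k2, p1, p2, k3] as OpenCV has them; the pictures are not rectified), "origin" and "rotation" of the camera in the world. Camera axes: x right, y up, looking along -z (the intrinsics and any distortion apply to the point x, -y, -z); pixel columns grow to the right and rows downward; lengths in mm; the calibration is good to about 2 mm. A picture is of the moment at which its call begins. camera_model takes no time and is no camera call.
- workorder.job_done(): hands the job in; it is judged then, once.
The state is a dict: "time_s": time; "qpos": joint angles; "qvel": joint speeds; "effort": joint torques, N m; "ee_pos": TCP position; "ee_rot": TCP orientation; "force": force on the tool from outside, world axes, zero at the start; "torque": the same for the moment, N m; "gripper_width": finger opening in mm; "gripper_force": force on a finger pad.
Only numpy, scipy, OpenCV 4.12 (cv2) and the standard library are available. Lean on these libraries where they do the work, as an engineer would, in place of code of your own. Each camera call takes 0.05 s, during which the arm holds its last target. There are 200 camera calls.

## Working session

There is one attempt and no reset: what is moved stays moved. The work goes in short steps, Python scripts to look and compute and a tool call to move; the robot and the scene stay as the last step left them, time stands still between calls to the robot, and variables do not carry over. Pictures are saved under pics/ and viewed, at most 10 in all, crops included, and the job is handed in when it is done.

Besides the shell and the picture viewer there is one more tool, called after ">>>" by a JSON object that holds its "op" and its "data". carry_out: Moves the arm, as the interface text tells. Its arguments: {"type":"object","properties":{"commands":{"type":"array"},"force":{"type":"number"}},"required":["commands"]}

```bash
mkdir -p pics; python3 - <<'E'
from workcell import *
import cv2
for n in("top","side"):
    cv2.imwrite(f"pics/{n}0.png",grab_frame(n)[:,:,::-1]); print(n,camera_model(n))
s=state();print(s["time_s"],s["ee_pos"],s["ee_rot"],s["gripper_width"])
E
```

```text
top {'fx': 618.782568768376, 'fy': 618.782568768376, 'cx': 321.7941123680512, 'cy': 230.5138976099308, 'dist': array([-0.0975533,  0.       ,  0.       ,  0.       ,  0.       ]), 'origin': array([ 338.35591567,  -13.98623828, 1429.18513814]), 'rotation': array([  9.07635661,   0.67985678, -88.95426495])}
side {'fx': 481.11376101481557, 'fy': 481.11376101481557, 'cx': 321.2581131108571, 'cy': 243.5150407772322, 'dist': array([-0.05350197,  0.        ,  0.        ,  0.        ,  0.        ]), 'origin': array([ 351.45858525, -672.24596773,  734.22576535]), 'rotation': array([ 45.74025549,  -0.60007521, -15.83443806])}
0.1 [ 128.66818595 -559.99853024  231.99703451] [-1.79909118e+02 -2.41583194e-03  1.29377258e+01] 91.69824354397211
```

View pics/top0.png

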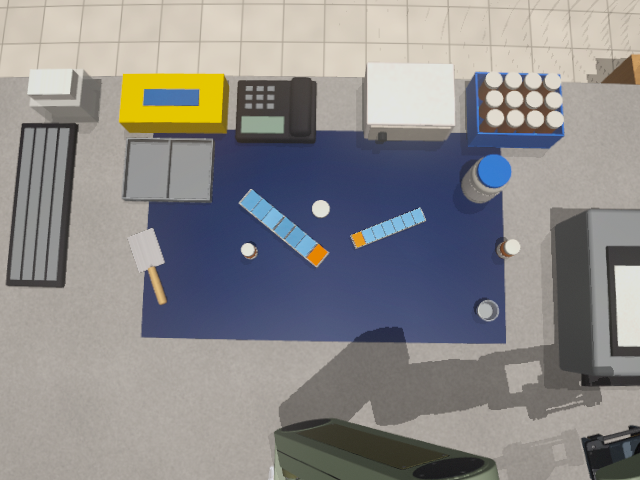

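View pics/side0.png

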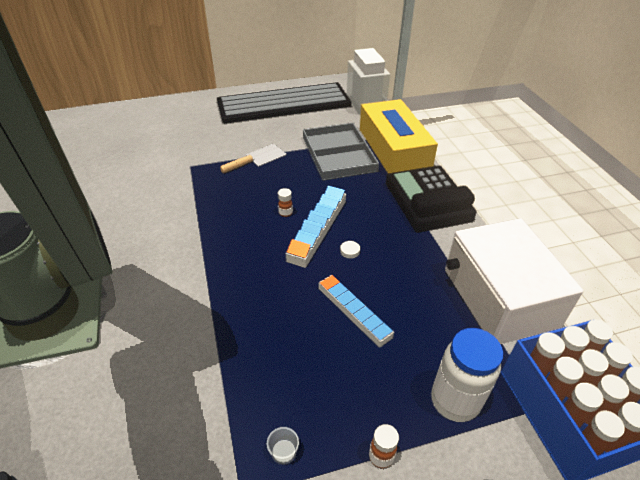

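The larger organiser runs from the orange lid at about (318,257) to about (248,198) in the top view. The small look-alike is at about (388,228). I'll enlarge the larger one.

```bash
python3 - <<'E'
import cv2,numpy as np
a=cv2.imread("pics/top0.png")[180:276,230:340]; b=cv2.imread("pics/side0.png")[175:275,270:370]
a=cv2.resize(a,None,fx=7,fy=6,interpolation=3) if 0 else cv2.resize(a,None,fx=6,fy=6,interpolation=cv2.INTER_CUBIC)
b=cv2.resize(b,None,fx=6,fy=6,interpolation=cv2.INTER_CUBIC)
cv2.imwrite("pics/topc.png",a);cv2.imwrite("pics/sidec.png",b)
E
```

```text
(no output)
```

View pics/topc.png

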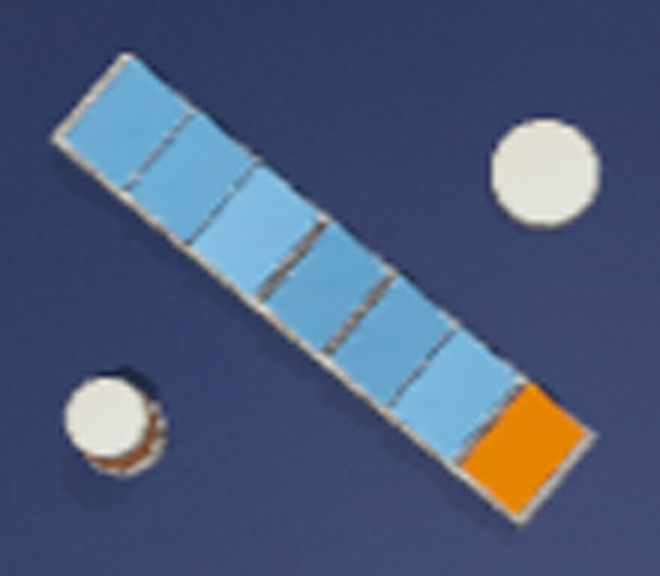

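View pics/sidec.png

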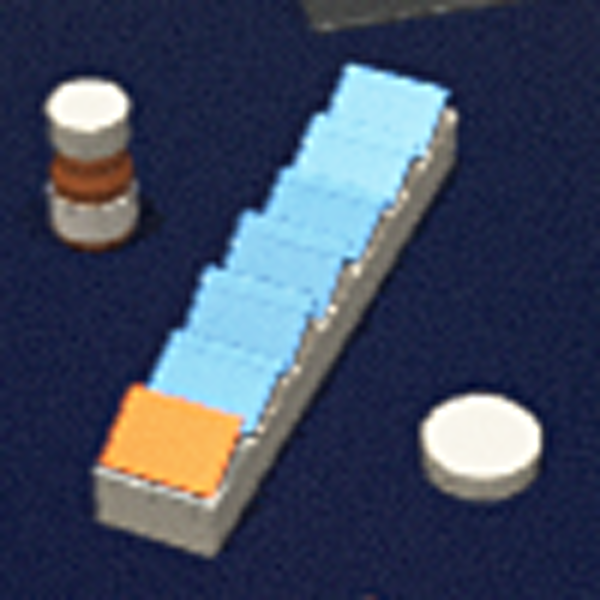

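```bash
cat > h.py <<'E'
from workcell import *
import numpy as np,cv2
from scipy.spatial.transform import Rotation as Ro
def ray(n,uv,z):
    m=camera_model(n);K=np.array([[m["fx"],0,m["cx"]],[0,m["fy"],m["cy"]],[0,0,1]])
    p=cv2.undistortPoints(np.array(uv,float).reshape(-1,1,2),K,m["dist"])[:,0]
    d=np.c_[p[:,0],-p[:,1],-np.ones(len(p))]@Ro.from_euler("xyz",m["rotation"],degrees=True).as_matrix().T
    o=m["origin"];return o+d*((z-o[2])/d[:,2])[:,None]
E
python3 - <<'E'
from h import *
c=lambda P,x,y:[((a+.5)/6-.5+x,(b+.5)/6-.5+y) for a,b in P]
t=ray("top",c([(594,434),(521,522),(128,55),(55,137)],230,180),27)[:,:2]
s=ray("side",c([(97,470),(212,497)],270,175),27)[:,:2]
print(t.round(1),s.round(1))
A=t[:2].mean(0);B=t[2:].mean(0);print("ends",A,B,np.linalg.norm(B-A),"width",np.linalg.norm(t[0]-t[1]),np.linalg.norm(t[2]-t[3]))
d=(B-A)/np.linalg.norm(B-A);print("yaw",np.degrees(np.arctan2(d[1],d[0])),"centre",(A+B)/2, "side end mid",s.mean(0))
f=(A+B)/2-d*114.5
yaw=50; print("hinge edge",f,"last",(A+B)/2+d*114.5)
E
```

```text
[[512.8  -9.7]
 [478.8  17.5]
 [657.7 173.5]
 [624.9 200.6]] [[478.3  16.5]
 [513.3  -6.4]]
ends [495.79024303   3.89725492] [641.31341132 187.03655132] 233.91663983978802 width 43.541470358685906 42.610209017471995
yaw 51.5292151036954 centre [568.55182717  95.46690312] side end mid [495.79467936   5.01309207]
hinge edge [497.31960196   5.82193621] last [639.78405238 185.11187003]
```

The larger organiser checks out at 234 x 43 mm with yaw 51.5°, and its orange end agrees in both views to about 1 mm. I'll move above the point 20 mm before the hinge edge, with the fingers closed and tool x along the row.

>>> {"op": "carry_out", "data": {"commands": [[0,0,-1,10,-10,0,-1],[0,0,-3,31,-30,0,-1],[0,0,-5,59,-57,0,-1],[0,0,-7,88,-86,0,-1],[0,0,-9,118,-114,0,-1],[0,0,-12,147,-143,0,-1],[0,0,-14,176,-171,0,-1],[0,0,-17,206,-200,0,-1],[0,0,-19,235,-228,0,-1],[0,0,-22,265,-257,0,-1],[0,0,-24,294,-286,0,-1],[0,0,-27,323,-314,0,-1],[0,0,-29,353,-343,0,-1],[0,0,-31,382,-371,0,-1],[0,0,-33,411,-399,0,-1],[0,0,-35,437,-424,0,-1],[0,0,-37,457,-444,0,-1],[0,0,-38.6,468,-454,0,-1],[0,0,-38.6,470.4,-456.8,0,-1],[0,0,-38.6,470.4,-456.8,0,-1]], "force": 10}}

```text
time_s: 2.1
ee_pos: [484.3, -10.0, 232.5]
ee_rot: [-180.0, 0.1, 51.6]
force: [-0.1, 0.7, 0.9]
gripper_width: 0.5
gripper_force: 0.0
```

>>> {"op": "carry_out", "data": {"commands": [[0,0,0,0,0,10,-1],[0,0,0,0,0,30,-1],[0,0,0,0,0,55,-1],[0,0,0,0,0,80,-1],[0,0,0,0,0,105,-1],[0,0,0,0,0,130,-1],[0,0,0,0,0,147,-1],[0,0,0,0,0,157.8,-1],[0,0,0,0,0,157.8,-1],[0,0,0,0,0,157.8,-1]]}}

```text
time_s: 3.1
ee_pos: [485.1, -10.4, 75.3]
ee_rot: [180.0, -0.0, 51.5]
force: [0.6, -0.7, 0.2]
gripper_width: 0.6
gripper_force: 0.0
```

```bash
python3 - <<'E'
from h import *
r=[]
for i in range(6):
    im=grab_frame("side");s=state();r.append(np.r_[s["ee_pos"],s["force"]])
print(np.mean(r,0).round(2),np.std(r,0).round(2))
a=cv2.resize(im[130:290,230:430,::-1],None,fx=3.7,fy=3.7,interpolation=cv2.INTER_CUBIC)
cv2.imwrite("pics/side1.png",a)
E
```

```text
[ 4.855e+02 -1.006e+01  7.573e+01  3.800e-01 -1.700e-01  4.000e-01] [0.11 0.12 0.11 0.55 0.29 0.16]
```

View pics/side1.png

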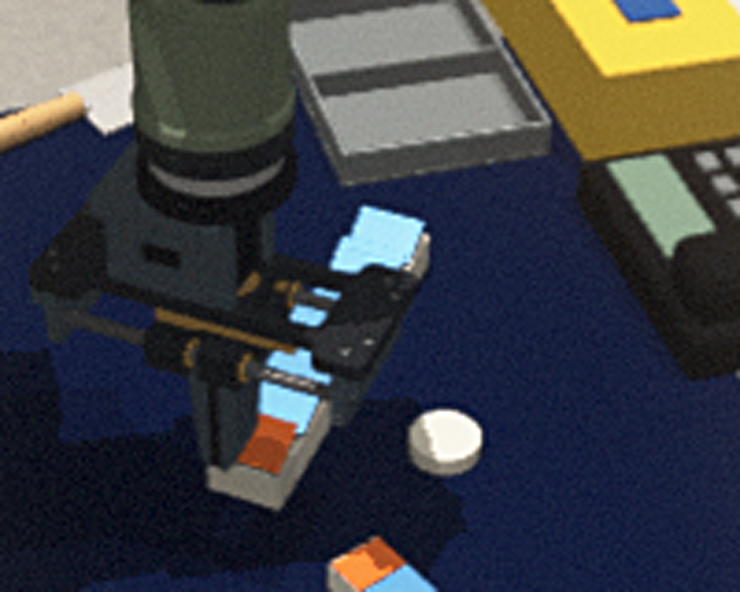

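```bash
python3 - <<'E'
from h import *
m=camera_model("side");K=np.array([[m["fx"],0,m["cx"]],[0,m["fy"],m["cy"]],[0,0,1]])
R=Ro.from_euler("xyz",m["rotation"],degrees=True).as_matrix()
a=np.radians(51.5);X=np.array([np.cos(a),np.sin(a),0]);Y=np.array([-X[1],X[0],0])
P=np.array([485,-10,56.])+np.array([u*16*X+v*13.5*Y for u,v in[(0,0),(-1,-1),(-1,1),(1,1),(1,-1)]])
q=(P-m["origin"])@R*[1,-1,-1]
p=cv2.projectPoints(q,np.zeros(3),np.zeros(3),K,m["dist"])[0][:,0]
print(((p-[230,130]+.5)*3.7-.5).round())
a=cv2.imread("pics/side1.png")[330:530,150:350]
a=cv2.convertScaleAbs(cv2.resize(a,None,fx=3,fy=3,interpolation=cv2.INTER_CUBIC),alpha=2.2,beta=20);cv2.imwrite("pics/side1c.png",a)
E
```

```text
[[228. 450.]
 [239. 477.]
 [193. 462.]
 [219. 424.]
 [264. 437.]]
```

View pics/side1c.png

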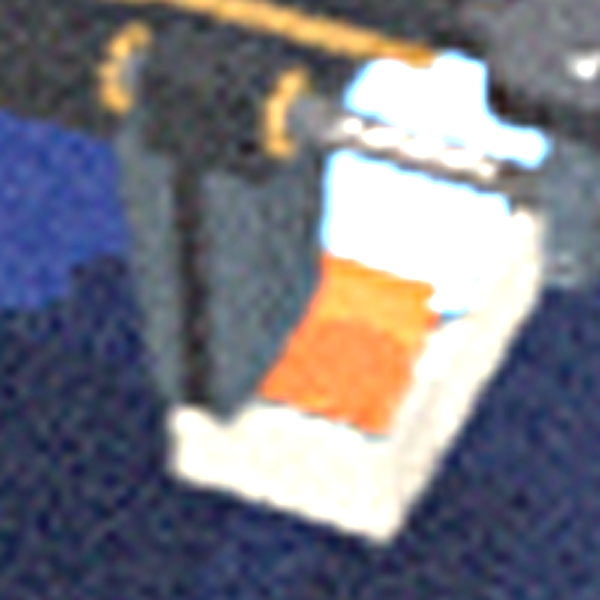

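The fingertips sit within about 1 px of their projected place, on the row's line and just before the orange hinge. I'll lower them to about 2 mm above shut-lid height.

>>> {"op": "carry_out", "data": {"commands": [[0,0,0,0,0,5,-1],[0,0,0,0,0,10,-1],[0,0,0,0,0,16,-1],[0,0,0,0,0,21,-1],[0,0,0,0,0,24.5,-1],[0,0,0,0,0,24.5,-1],[0,0,0,0,0,24.5,-1],[0,0,0,0,0,24.5,-1]]}}

```text
time_s: 4.2
ee_pos: [485.1, -9.9, 50.6]
ee_rot: [180.0, -0.0, 51.5]
force: [-0.8, -0.5, -0.0]
gripper_width: 0.7
gripper_force: 0.0
```

```bash
python3 - <<'E'
from h import *
r=[]
for i in range(6):
    im=grab_frame("side");s=state();r.append(np.r_[s["ee_pos"],s["force"]])
print(np.mean(r,0).round(2),np.std(r,0).round(2))
E
```

```text
[ 4.8507e+02 -9.9300e+00  5.0620e+01  2.3000e-01 -4.0000e-02  3.0000e-02] [0.06 0.01 0.03 0.46 0.6  0.23]
```

>>> {"op": "carry_out", "data": {"commands": [[0,0,0,2,0,0.5,-1],[0,0,0,5,0,1,-1],[0,0,0,8,0,1,-1],[0,0,0,11,0,1,-1],[0,0,0,14,0,1,-1],[0,0,0,17,0,1,-1],[0,0,0,20,0,1,-1],[0,0,0,23,0,1,-1],[0,0,0,26,0,1,-1],[0,0,0,29,0,1,-1],[0,0,0,32,0,1,-1],[0,0,0,35,0,1,-1],[0,0,0,38,0,1,-1],[0,0,0,41,0,1,-1],[0,0,0,44,0,1,-1],[0,0,0,46,0,1,-1],[0,0,0,48,0,1,-1],[0,0,0,50,0,1,-1],[0,0,0,50,0,1,-1],[0,0,0,50,0,1,-1]]}}

```text
time_s: 6.5
ee_pos: [516.2, 29.3, 49.5]
ee_rot: [180.0, -0.0, 51.5]
force: [-0.2, -0.3, 0.1]
gripper_width: 0.3
gripper_force: 0.1
```

```bash
python3 - <<'E'
from h import *
r=[]
for i in range(6):
    im=grab_frame("side");s=state();r.append(np.r_[s["ee_pos"],s["force"]])
print(np.mean(r,0).round(2),np.std(r,0).round(2))
a=cv2.resize(im[170:270,250:380,::-1],None,fx=6,fy=6,interpolation=cv2.INTER_CUBIC)
cv2.imwrite("pics/side2.png",cv2.convertScaleAbs(a,alpha=1.3))
E
```

```text
[ 5.1601e+02  2.9210e+01  4.9430e+01  1.7000e-01 -1.2000e-01  6.0000e-02] [0.03 0.02 0.01 0.15 0.5  0.56]
```

View pics/side2.png

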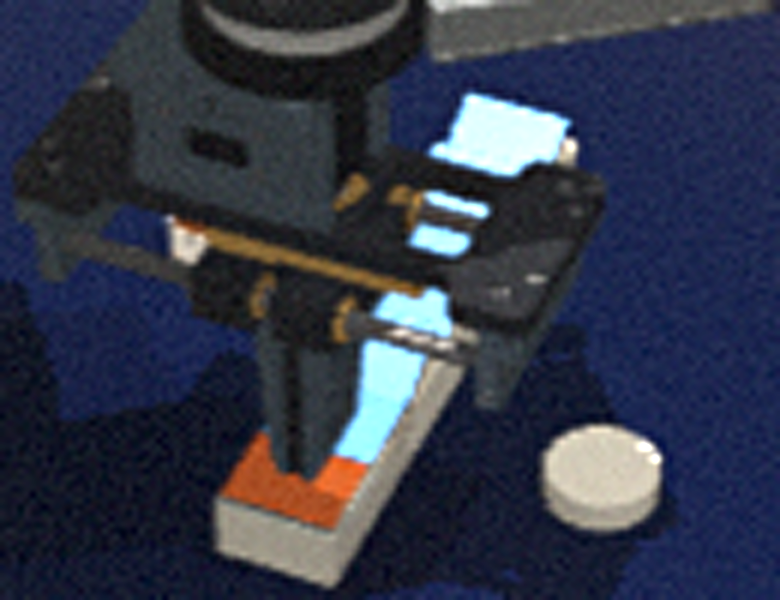

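The orange lid is flat, the fingers are centred on the row, and the force is near zero. I'll continue the stroke at this height.

>>> {"op": "carry_out", "data": {"commands": [[0,0,0,3,0,0,-1],[0,0,0,8,0,0,-1],[0,0,0,13,0,0,-1],[0,0,0,18,0,0,-1],[0,0,0,23,0,0,-1],[0,0,0,28,0,0,-1],[0,0,0,33,0,0,-1],[0,0,0,38,0,0,-1],[0,0,0,43,0,0,-1],[0,0,0,48,0,0,-1],[0,0,0,53,0,0,-1],[0,0,0,58,0,0,-1],[0,0,0,63,0,0,-1],[0,0,0,68,0,0,-1],[0,0,0,73,0,0,-1],[0,0,0,78,0,0,-1],[0,0,0,83,0,0,-1],[0,0,0,88,0,0,-1],[0,0,0,93,0,0,-1],[0,0,0,95,0,0,-1]]}}

```text
time_s: 8.8
ee_pos: [575.5, 104.1, 49.4]
ee_rot: [180.0, -0.0, 51.6]
force: [-0.6, 0.4, -0.3]
gripper_width: 0.7
gripper_force: 0.2
```

>>> {"op": "carry_out", "data": {"commands": [[0,0,0,3,0,0,-1],[0,0,0,8,0,0,-1],[0,0,0,14,0,0,-1],[0,0,0,20,0,0,-1],[0,0,0,26,0,0,-1],[0,0,0,32,0,0,-1],[0,0,0,38,0,0,-1],[0,0,0,44,0,0,-1],[0,0,0,50,0,0,-1],[0,0,0,56,0,0,-1],[0,0,0,62,0,0,-1],[0,0,0,68,0,0,-1],[0,0,0,74,0,0,-1],[0,0,0,80,0,0,-1],[0,0,0,86,0,0,-1],[0,0,0,92,0,0,-1],[0,0,0,98,0,0,-1],[0,0,0,103,0,0,-1],[0,0,0,107,0,0,-1],[0,0,0,107,0,0,-1]]}}

```text
time_s: 10.8
ee_pos: [642.0, 187.9, 49.4]
ee_rot: [180.0, -0.0, 51.6]
force: [0.4, 0.2, 0.0]
gripper_width: 0.6
gripper_force: 0.1
```

```bash
python3 - <<'E'
from h import *
im=grab_frame("side");s=state();print(s["ee_pos"],s["force"])
a=cv2.resize(im[150:280,250:400,::-1],None,fx=4.6,fy=4.6,interpolation=cv2.INTER_CUBIC)
cv2.imwrite("pics/side3.png",cv2.convertScaleAbs(a,alpha=1.2))
E
```

```text
[641.76014734 187.5894391   49.3470386 ] [ 0.33022347 -0.17758335 -0.12599964]
```

View pics/side3.png

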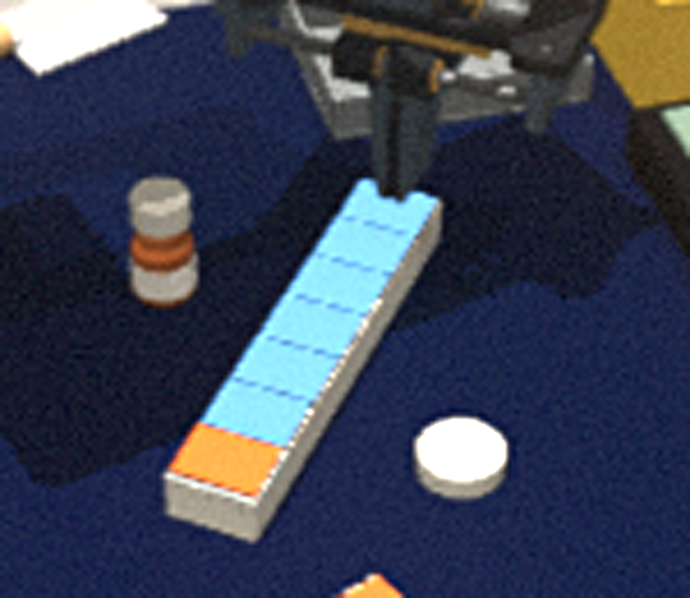

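All seven lids lie flat, with the fingers at the last end at about (390,190). The organiser, vial and cap look unmoved. I'll lift clear and hand in.

>>> {"op": "carry_out", "data": {"commands": [[0,0,0,0,0,-5,-1],[0,0,0,0,0,-15,-1],[0,0,0,0,0,-35,-1],[0,0,0,0,0,-60,-1],[0,0,0,0,0,-90,-1],[0,0,0,0,0,-120,-1],[0,0,0,0,0,-145,-1],[0,0,0,0,0,-155,-1],[0,0,0,0,0,-155,-1],[0,0,0,0,0,-155,-1]]}}

```text
time_s: 11.85
ee_pos: [641.0, 187.2, 203.5]
ee_rot: [-179.9, 0.1, 51.5]
force: [-0.8, 0.4, -0.6]
gripper_width: 0.5
gripper_force: 0.0
```

```bash
python3 - <<'E'
from h import *
im=grab_frame("side");s=state();print(s["time_s"],s["ee_pos"],s["force"])
a=cv2.resize(im[110:280,200:420,::-1],None,fx=3.5,fy=3.5,interpolation=cv2.INTER_CUBIC)
cv2.imwrite("pics/side4.png",a)
E
```

```text
11.9 [640.81346458 187.12487922 202.80475158] [ 0.18449894 -0.47364697  0.17828945]
```

View pics/side4.png

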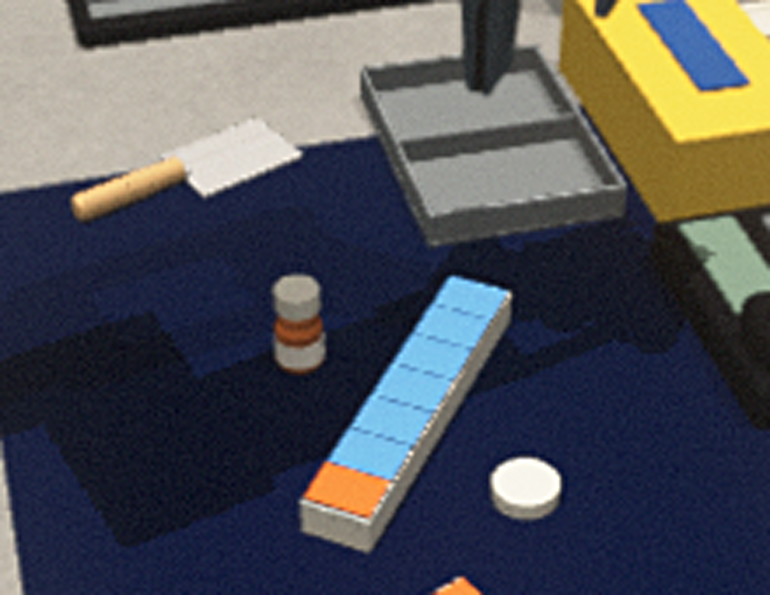

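All seven lids are shut flat, the fingers are well clear, and nothing else has moved.

```bash
python3 -c "
from workcell import workorder
print(workorder.job_done())"
```

```text
the job is handed in; nothing more can be done
None
```

The job is handed in: one light stroke from the orange lid shut all seven lids flat, the camera showed the organiser and the things around it unmoved, and the arm finished clear at about 12 s (no verdict came back).

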